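# Set the grinder speed and hold the dead-man handle at run

## Robot

A 7-joint arm with a two-finger parallel gripper is mounted at the origin on the work surface. World frame = base frame: x ahead of the robot, y to its left, z up, the work surface at z = 0. Lengths are in mm, angles in rad, forces in N, time in s.
With the tool pointing down it reaches from about 425 to 800 mm from the base axis. Payload 8.3 kg.
Tool frame: the origin (TCP) lies midway between the tips of the shut fingers; the grasp point (between the pads) lies 19 mm behind it; z points along the fingers, y is the direction in which the jaws open and shut (so a half turn about z gives the same grasp; the last joint's range is limited). The gripper opens to 85 mm and grips with 20 to 120 N. Pads are 22 mm wide; open, the fingers measure 114 mm over their backs; the gripper's body (76 mm by 85 mm) begins 54 mm behind the grasp point. The pads swing forward as they close: fully open they stand 13 mm farther back than shut.
Start: joints at [-1.286, 0.383, 0.016, 1.37, -0.006, 1.388, -0.046], TCP at [212.967, 587.578, 231.279] pointing down, gripper open.
Joint ranges: [-2.95, 2.95], [-0.25, 2.06], [-1.52, 1.56], [0.18, 2.33], [-1.44, 4.58], [0.02, 2.06], [-3.01, 3.01]. Speed limits (rad/s): [2.39, 2.39, 3.01, 3.01, 3.14, 3.14, 3.14].

## Interface

Orientations are given as a rotation vector (axis times angle).
In Python, from bench import r, optics gives the robot as it stands. The module is installed in compiled form; this text tells all that it offers.
- The arm moves only by the tool apply_moves, never from a script. Its argument "plan" is text: rows parted by semicolons, each of 7 numbers parted by spaces: the shift along the world's x, y, z in m, then the turn, a rotation vector about the world's x, y, z in rad, then the opening, from 0 (shut) to 1 (fully open). In form: tx ty tz rx ry rz hand; .... A call has 1 to 10 rows; each row shifts and turns the commanded pose from where the row before left it; what a row does not reach is not made up. A row lasts 1/8 s, in which the tool goes at most 62.5 mm and 10.7 degrees, less where a joint would pass 70% of its speed; a pose out of reach is approached as far as the arm can. A call is refused whole if a number of a shift passes 0.0625 or a number of a turn 0.188, either way. A call with a gripper value outside its range is refused whole. The fingers move at their own pace and stop on an object; "newtons" is the grip in N (left out, the last holds). Time passes only in rows, so rows that do not move let the fingers close. It gives the time, the measured TCP pose, the force and the opening at its end, in the units of the state.
- r.state(): the state, without advancing time (a new reading comes with each control period).
- optics.snapshot(name): name is "scene" or "side" or "wrist"; returns the picture (420x560x3 uint8, red, green, blue); there is no depth.
- optics.camera_params(name): a dict with "camera_matrix" (3x3 intrinsics, pixels), "world_to_cam" (4x4, takes a point from world to camera coordinates). Camera axes: x right, y up, looking along -z (the intrinsics and any distortion apply to the point x, -y, -z); pixel columns grow to the right and rows downward; lengths in mm; the calibration is good to about 2 mm. A picture is of the moment at which its call begins: read the wrist's pose just before it. camera_params takes no time and is no camera call; for the wrist camera it gives the pose at the moment of the call.
- r.job_done(): hands the job in, once; it reports no verdict.
The state is a dict: "clock": time; "joint_pos": joint angles; "dq": joint speeds; "joint_efforts": joint torques, N m; "tcp_pos": TCP position; "tool_rot": TCP orientation; "contact_force": force on the tool from outside, world axes, zero at the start; "wrist_torque": the same for the moment, N m; "opening": finger opening in mm.
Only numpy, scipy, OpenCV 4.12 (cv2) and the standard library are available. Lean on these libraries where they do the work, as an engineer would, in place of code of your own. Each camera call takes 0.05 s, during which the arm holds its last target. There are 200 camera calls.

## Task

Start up the tube grinder from its two bench controls: with the yellow dead-man handle still up, turn the black speed dial until its red pointer lines up with the blue setting tab on the scale. Then press the yellow handle down with the fingers to the green band, about half-way (24 mm down at its pad), never as far as the red band, and finish while still holding it there: do not let go at the end. Leave the dial on its tab and do not disturb the other things on the bench.

Things in the scene. Friction and masses are not known exactly. Their poses are not given: they have to be found in the camera images.
- dial (a joint): angle (rad) of the black speed dial: grows as it is turned clockwise seen from above, range 0 to 3.2, stays where it is left (light friction, about 0.05 N m). At 0 its red pointer points along the dial box's -x axis. The setting tab always lies further clockwise than the starting pointer, by 0.4 to 1.5 rad.
- dial_grip (a point): point on the dial's vertical axis at the height to grip it. The dial is a black disc of 68 mm diameter and 8 mm thick, carrying an upright finger bar 56 mm long, 16 mm wide, whose top is 9 mm above this point and whose foot (top of the disc) is 23 mm below it; the top of the box and white scale plate lies 35 to 33 mm below it. The bar lies along this point's x axis; the red pointer sticks out along its -x axis. The point turns with the dial, z up.
- dial_tip (a point): tip of the dial's red pointer, 50 mm from the dial's axis, 27 mm below dial_grip
- tab_tip (a point): inner end of the blue setting tab, 50 mm from the dial's axis, at the height of the pointer's tip: here the pointer's tip must come. The tab is a fixed clip 20 mm long, 7 mm wide and 6 mm high that runs outward from about 2 mm outside this point; its place on the white scale differs each time.
- dial_box: grey control box 160 x 160 mm, 60 mm high, fixed to the bench, with a round white scale on top and the dial at its centre; origin at the centre of its underside, z up
- handle (a joint): angle (rad) of the dead-man handle: 0 up (released), grows as it is pressed down, stop at 0.32. Green band 0.115 to 0.205 (middle 0.16 = pad 24 mm down), red band from 0.25. A spring pushes it back up: at the pad it takes about 6 N to start, 8 to 9 N at half-way and 12 N at the stop; it springs up when let go.
- pad (a point): centre of the top face of the yellow pad to press, at the free end of the handle (pad 56 mm along the lever, 46 mm wide, 16 mm thick); moves with the handle on an arc of 150 mm radius about the pivot. When up, the lever slopes up to the pad by 0.16 rad; half-way it is level. The lever runs from the pad along this point's +x axis towards the pivot
- handle_base: fixed stand of the handle: grey foot plate 210 x 90 mm, 12 mm thick, origin at the centre of its underside, z up. Two blue cheeks up to 110 mm high carry the pivot at x = +75 mm, 90 mm up; the lever points to -x, its pad above x = -75 mm. An upright gauge plate with white, green and red bands stands beside the lever at x = -10 mm, y = -26 mm, 46 mm long, its top 129 mm above the bench; a black pointer on the lever passes over its bands
- wrench: steel spanner 170 mm long lying flat along its x axis, leave alone; origin at its centre, underside
- brush: bench brush 200 mm long lying along its x axis, leave alone; origin at its centre, underside
- spare_wheel: pale grinding wheel, 80 mm diameter, 20 mm thick, lying flat, leave alone; origin at the centre of its underside
- parts_bin: green open bin of steel pins, 160 x 110 x 70 mm, leave alone; origin at the centre of its underside
- v_block: dark steel V-block with a tube in it, block 80 x 60 mm, 47 mm high, tube 120 mm long along x, leave alone; origin at the centre of its underside
- flask: blue drinking flask, 68 mm diameter, 190 mm high, leave alone; origin at the centre of its underside
- grease_jar: white jar with red lid, 64 mm diameter, 75 mm high, leave alone; origin at the centre of its underside
Not all that is in view belongs to the job. Leave any purple look-alike of the dial_box alone. What is shaped like the handle_base but orange is not meant.

How it is judged:
By the outcome, as a careful person would: the job done as asked, in the order asked, and still so for the second after the job is handed in, while the arm keeps its last pose, push and grip.
It also fails if it takes over 48 s, if anything falls off the work surface, if the arm or the gripper's body presses on something with over 40 N, if the wrist force passes 120 N, or if a joint passes its speed limit or range.

## Working session

There is one attempt and no reset: what is moved stays moved. The work goes in short steps, Python scripts to look and compute and a tool call to move; the robot and the scene stay as the last step left them, time stands still between calls to the robot, and variables do not carry over. Pictures are saved under pics/ and viewed, about 8 in all and at most 12, crops included, and the job is handed in when it is done.

Besides the shell and the picture viewer there is one more tool, called after "Emit:" as name(argument=value, ...) on one line, values as JSON. apply_moves: Moves the arm, as the interface text tells. Its arguments: {"type":"object","properties":{"plan":{"type":"string"},"newtons":{"type":"number"}},"required":["plan"]}

```bash
mkdir -p pics
python3 - <<'E'
from bench import r, optics
import cv2,numpy as np
print(r.state())
for n in("scene","side"):
    im=optics.snapshot(n); cv2.imwrite(f"pics/{n}0.png",im[:,:,::-1])
    p=optics.camera_params(n); print(n,{k:np.round(v,3).tolist() if not isinstance(v,str) else v for k,v in p.items()})
E
```

```text
{'clock': 0.0, 'joint_pos': array([-1.28587068,  0.38425564,  0.01637709,  1.37114122, -0.00630042,
        1.38818915, -0.04646555]), 'dq': array([ 5.12040168e-04,  8.89755864e-05,  1.95503226e-04, -1.17896430e-03,
       -1.80157799e-04,  7.41136141e-04,  3.14754300e-04]), 'joint_efforts': array([ 1.91816785e-04, -6.27590132e+01,  8.44597109e-01, -3.71830380e+01,
        1.66055124e-02,  1.41890455e-02,  1.55118005e-05]), 'tcp_pos': array([212.83340612, 587.1205613 , 230.27384459]), 'tool_rot': array([-5.43413482e-01, -3.09393065e+00,  3.01653394e-03]), 'contact_force': array([-1.32978563,  0.03841059,  0.18783728]), 'wrist_torque': array([ 0.06811003, -0.02411398, -0.07608559]), 'opening': 85.48870936033782}
scene {'camera_matrix': [[459.569, 0.0, 267.843], [0.0, 459.569, 205.845], [0.0, 0.0, 1.0]], 'world_to_cam': [[-0.162, 0.987, 0.011, 57.859], [-0.776, -0.134, 0.616, 236.744], [0.609, 0.092, 0.788, -1747.549], [0.0, 0.0, 0.0, 1.0]]}
side {'camera_matrix': [[541.126, 0.0, 290.411], [0.0, 541.126, 208.009], [0.0, 0.0, 1.0]], 'world_to_cam': [[-0.984, -0.177, -0.016, 374.203], [0.125, -0.755, 0.644, -117.117], [-0.126, 0.632, 0.765, -1759.086], [0.0, 0.0, 0.0, 1.0]]}
```

View pics/scene0.png

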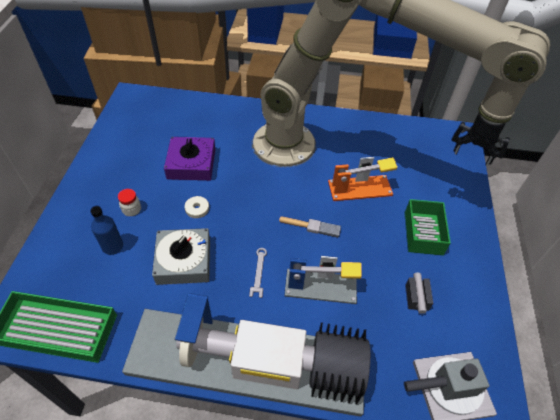

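View pics/side0.png

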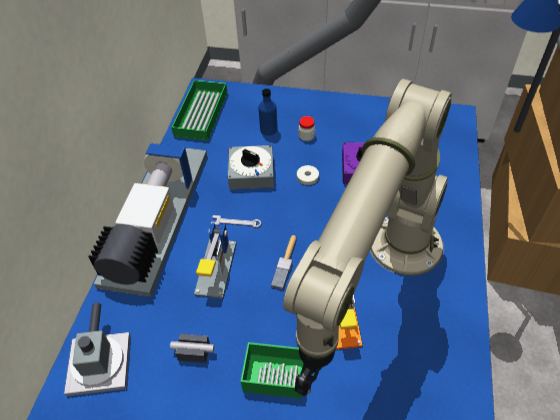

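Candidates: for the dial, the grey box at scene (182,256) or the purple one at (190,158), which is a look-alike. For the handle, the grey base at scene (322,282) or the orange one at (362,187), also a look-alike. I choose the two grey ones and will check them in a close crop.

Run:
```python
import cv2,numpy as np
a=cv2.imread('pics/scene0.png');b=cv2.imread('pics/side0.png')
def c(i,x,y,w=80,h=60): return cv2.resize(i[y:y+h,x:x+w],(400,300),interpolation=cv2.INTER_CUBIC)
cv2.imwrite('pics/crops.png',np.vstack([np.hstack([c(a,145,222),c(a,283,248)]),np.hstack([c(b,212,136),c(b,180,220,106,80)])]))
```

```text
(no output)
```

View pics/crops.png

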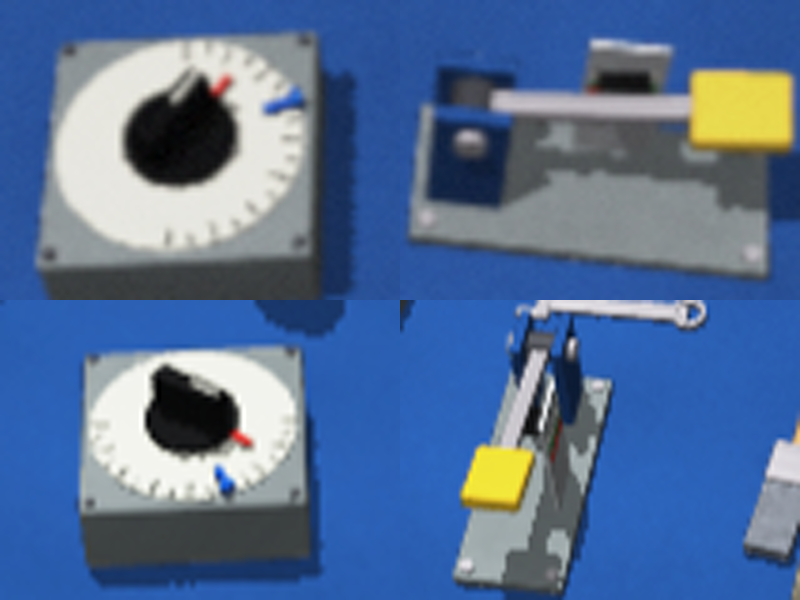

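Confirmed. Top row, scene view: the dial has its red pointer at (229,79) and the blue tab's inner end at (267,106) in the crop, and the grey handle's pad centre is at (741,109). Bottom row, side view: pointer at (250,443), tab at (220,470), pad at (498,474).

```bash
cat > h.py <<'E'
import numpy as np
from bench import r, optics
def ray(n,uv,P=None):
    p=P or optics.camera_params(n);K=np.array(p['camera_matrix']);T=np.array(p['world_to_cam'])
    d=np.linalg.inv(K)@[uv[0],uv[1],1]; d=np.array([d[0],-d[1],-d[2]])
    R=T[:3,:3]; return -R.T@T[:3,3], R.T@d
def plane(n,uv,z,P=None):
    c,d=ray(n,uv,P); return c+d*(z-c[2])/d[2]
def tri(*obs):
    A=0;b=0
    for n,uv in obs:
        c,d=ray(n,uv); d=d/np.linalg.norm(d); M=np.eye(3)-np.outer(d,d); A=A+M; b=b+M@c
    return np.linalg.solve(A,b)
def pix(n,X,P=None):
    p=P or optics.camera_params(n);K=np.array(p['camera_matrix']);T=np.array(p['world_to_cam'])
    q=T[:3,:3]@X+T[:3,3]; q=K@[q[0],-q[1],-q[2]]; return q[:2]/q[2]
E
python3 - <<'E'
from h import *
np.set_printoptions(precision=1,suppress=True)
A=lambda u,v:((u+.5)/5-.5+145,(v+.5)/5-.5+222)
B=lambda u,v:((u-400+.5)/5-.5+283,(v+.5)/5-.5+248)
C=lambda u,v:((u+.5)/5-.5+212,(v-300+.5)/5-.5+136)
D=lambda u,v:((u-400+.5)/3.774-.5+180,(v-300+.5)/3.75-.5+220)
for nm,a,b,z in (("ptr",A(229,79),C(250,443),68),("tab",A(267,106),C(220,470),68)):
    print(nm,tri(("scene",a),("side",b)),plane("scene",a,z),plane("side",b,z))
sc=[A(*p) for p in((57,38),(317,32),(325,258),(40,268))]
si=[C(*p) for p in((86,355),(300,347),(306,506),(81,513))]
for n,q in(("scene",sc),("side",si)):
    W=np.array([plane(n,p,60) for p in q]); print(n,"box",W[:,:2].tolist(),W.mean(0),np.linalg.norm(W-np.roll(W,1,0),axis=1))
a,b=B(741,109),D(498,474)
print("pad",tri(("scene",a),("side",b)),plane("scene",a,118),plane("side",b,118))
for n,q in(("scene",[B(*p) for p in((410,241),(768,275),(768,158))]),("side",[D(*p) for p in((455,583),(563,597),(612,380))])):
    print("foot",n,[plane(n,p,12) for p in q])
E
```

```text
ptr [ 520.6 -212.2   70.7] [ 519.3 -212.6   68. ] [ 521.1 -215.3   68. ]
tab [ 535.7 -184.2   69.9] [ 534.4 -184.9   68. ] [ 536.3 -186.    68. ]
scene box [[502.54584998826806, -327.90918662539946], [470.81559622065527, -170.44535284234877], [625.8362342238102, -127.26615006907758], [659.8351721952162, -287.4223582081252]] [ 564.8 -228.3   60. ] [162.4 160.6 160.9 163.7]
side box [[660.9262418269193, -291.9284814009002], [507.82331493084365, -325.4180827091484], [471.8535690296145, -169.1676202140095], [624.8177922663808, -137.24317796867967]] [ 566.4 -230.9   60. ] [158.8 156.7 160.3 156.3]
pad [580.7 268.2 120.9] [579.5 269.  118. ] [581.3 265.7 118. ]
foot scene [array([636.3,  95.5,  12. ]), array([623., 303.,  12.]), array([546. , 299.6,  12. ])]
foot side [array([620.2, 306.6,  12. ]), array([531.5, 304.6,  12. ]), array([545. ,  87.9,  12. ])]
```

Dial axis is about (566,-230). The pointer is at 161° and the tab at 124°, so about 0.64 rad clockwise to go (radii and box sizes agree). The pad is at about (580,267,119). Next, move above the dial.

Emit:
apply_moves(plan="0.035 -0.0375 0 0 0 0 1;0.035 -0.0375 0 0 0 0 1;0.035 -0.0375 0 0 0 0 1;0.035 -0.0375 0 0 0 0 1;0.035 -0.0375 0 0 0 0 1;0.035 -0.0375 0 0 0 0 1;0.035 -0.0375 0 0 0 0 1;0.035 -0.0375 0 0 0 0 1;0.035 -0.0375 0 0 0 0 1;0.035 -0.0375 0 0 0 0 1")

```text
clock: 1.35
tcp_pos: [563.7, 211.3, 230.9]
tool_rot: [-0.543, -3.094, 0.001]
contact_force: [-0.4, 0.9, -0.8]
opening: 85.1
```

Emit:
apply_moves(plan="0 -0.044 0 0 0 0 1;0 -0.044 0 0 0 0 1;0 -0.044 0 0 0 0 1;0 -0.044 0 0 0 0 1;0 -0.044 0 0 0 0 1;0 -0.044 0 0 0 0 1;0 -0.044 0 0 0 0 1;0 -0.044 0 0 0 0 1;0 -0.044 0 0 0 0 1;0 -0.044 0 0 0 0 1")

```text
clock: 2.6
tcp_pos: [562.7, -228.6, 230.9]
tool_rot: [-0.543, -3.094, -0.0]
contact_force: [0.9, 1.1, 0.1]
opening: 85.3
```

Emit:
apply_moves(plan="0 0 0 0 0 0 1;0 0 0 0 0 0 1;0 0 0 0 0 0 1")

```text
clock: 2.98
tcp_pos: [563.4, -225.6, 231.0]
tool_rot: [-0.54, -3.094, -0.001]
contact_force: [0.3, 0.3, -0.1]
opening: 85.6
```

Run:
```python
from h import *
import cv2
s=r.state();print(s['tcp_pos'],s['tool_rot'],s['joint_pos'],s['contact_force'])
p=optics.camera_params('wrist');im=optics.snapshot('wrist')
cv2.imwrite('pics/w1.png',im[:,:,::-1]); np.save('w1.npy',[p],allow_pickle=True)
for X in((566,-230,95),(520,-214,68),(535,-185,68)):print(pix('wrist',np.array(X),p))
```

```text
[ 563.41740848 -225.61297462  231.0409489 ] [-5.39617067e-01 -3.09449864e+00 -1.28218463e-03] [-0.05263658  0.36947503  0.51472483  1.44228898 -0.18284329  1.37797317
  1.69373497] [ 0.30941516  0.31925918 -0.0681652 ]
[280.46678902 202.78392123]
[280.05673957 148.27883104]
[312.29651213 152.61732587]
```

View pics/w1.png

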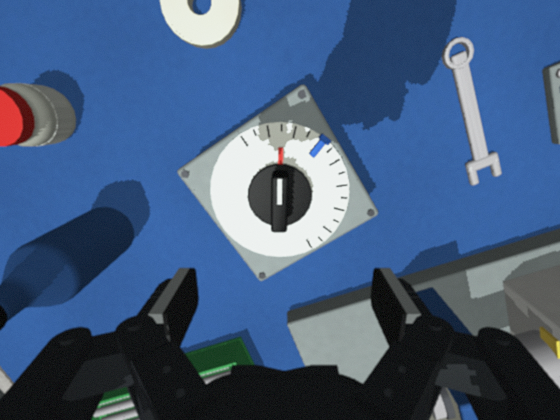

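The wrist view shows the dial's disc centre at about (280,194), the pointer tip at (281,147) and the tab's inner end at (313,155). I'll measure these more finely by colour.

```bash
cat > dial.py <<'E'
from h import *
import cv2
def measure(im,p,roi=(200,110,360,270)):
    x0,y0,x1,y1=roi; c=im[y0:y1,x0:x1].astype(int);R,G,B=c[...,0],c[...,1],c[...,2]
    def pts(m,z):
        n,l,st,ce=cv2.connectedComponentsWithStats(m.astype(np.uint8))
        k=1+np.argmax(st[1:,4]); ys,xs=np.nonzero(l==k)
        return np.array([plane('wrist',(x+x0,y+y0),z,p)[:2] for x,y in zip(xs,ys)])
    dark=pts((R<75)&(G<75)&(B<75),73)
    hull=cv2.minEnclosingCircle(dark.astype(np.float32))
    red=pts((R>150)&(G<90)&(B<90),68)
    yy,xx=np.mgrid[y0:y1,x0:x1]
    d=np.hypot(xx-280,yy-194)<75
    blue=pts((B>140)&(R<90)&(G<130)&d,68)
    return hull,red,blue
E
python3 - <<'E'
from dial import *
im=cv2.imread('pics/w1.png')[:,:,::-1];p=np.load('w1.npy',allow_pickle=True)[0]
hull,red,blue=measure(im,p)
box=np.array([plane('wrist',q,60,p)[:2] for q in((301,92),(184,173),(262,275),(371,212))])
print(hull,len(red),len(blue),box.mean(0))
c=np.array((566,-230))
print('scale edges centre',plane('wrist',(280,189),62,p))
for c in (np.array((566.,-230)),np.array(hull[0])):
  for q in(red,blue):
    v=q-c; rr=np.hypot(*v.T); m=v.mean(0); print(len(q),rr.min(),rr.max(),np.degrees(np.arctan2(m[1],m[0])))
E
```

```text
((566.8460083007812, -232.9046173095703), 36.22996139526367) 45 397 [ 564.9722341 -231.0637874]
scale edges centre [ 560.82624295 -229.01011016   62.        ]
45 33.988119841085265 48.97887813151572 161.07583871474122
397 74.58488572851913 87.00528398871798 8.909060079933257
45 35.7280479169629 50.83630331116262 157.80520633138724
397 74.41773993003936 85.63999219082143 11.095936780088204
```

```bash
sed -i 's/d=np.hypot.*/d=np.hypot(xx-318,yy-148)<18/' dial.py
python3 - <<'E'
from dial import *
im=cv2.imread('pics/w1.png')[:,:,::-1];p=np.load('w1.npy',allow_pickle=True)[0]
hull,red,blue=measure(im,p)
# white scale circle: ellipse fit of white mask contour at z=62
w=(im.min(2)>190).astype(np.uint8);w[:110]=0;w[270:]=0;w[:,:200]=0;w[:,360:]=0
cs,_=cv2.findContours(w,0,1);h=cv2.convexHull(max(cs,key=cv2.contourArea))[:,0]
W=np.array([plane('wrist',q,62,p)[:2] for q in h.astype(float)])
print('scale',cv2.minEnclosingCircle(W.astype(np.float32)),cv2.fitEllipse(W.astype(np.float32)))
for c in (np.array((566.,-230)),np.array((565.5,-231.5))):
  for q in(red,blue):
    v=q-c; rr=np.hypot(*v.T); m=v.mean(0); print(len(q),rr.min(),rr.max(),q.mean(0),np.degrees(np.arctan2(m[1],m[0])))
  u,s,vt=np.linalg.svd(blue-blue.mean(0));print('tab axis',np.degrees(np.arctan2(*vt[0][::-1])))
  u,s,vt=np.linalg.svd(red-red.mean(0));print('ptr axis',np.degrees(np.arctan2(*vt[0][::-1])))
E
```

```text
scale ((565.6372680664062, -231.5454864501953), 74.61700439453125) ((565.992919921875, -231.74278259277344), (147.77415466308594, 149.19151306152344), 144.45797729492188)
45 33.988119841085265 48.97887813151572 [ 526.70759128 -216.52868728] 161.07583871474122
108 52.59217423538001 74.14372441490536 [ 530.49712324 -176.37644917] 123.50759467042108
tab axis -60.458292340338836
ptr axis -21.923443634494006
45 33.98550321661049 49.0540809181672 [ 526.70759128 -216.52868728] 158.89669875456238
108 53.586739414313264 75.12123665126447 [ 530.49712324 -176.37644917] 122.41511917665788
tab axis -60.458292340338836
ptr axis -21.923443634494006
```

Refined from the wrist view: axis (565.8,-231.3), pointer at about 159°, tab at about 122.3°, so turn about 37°. Align, descend and grip the bar.

Emit:
apply_moves(plan="0.0024 -0.0057 -0.03 0 0 -0.02 1;0 0 -0.03 0 0 0 1;0 0 -0.03 0 0 0 1;0 0 -0.03 0 0 0 1;0 0 -0.02 0 0 0 1;0 0 0 0 0 0 1;0 0 0 0 0 0 1")

```text
clock: 3.9
tcp_pos: [566.1, -232.9, 92.4]
tool_rot: [0.573, 3.088, -0.0]
contact_force: [-0.2, -0.4, -0.2]
opening: 85.0
```

Emit:
apply_moves(plan="0 0.0015 -0.013 0 0 0 1;0 0 0 0 0 0 0.6;0 0 0 0 0 0 0.3;0 0 0 0 0 0 0.0;0 0 0 0 0 0 0;0 0 0 0 0 0 0;0 0 0 0 0 0 0;0 0 0 0 0 0 0", newtons=30)

```text
clock: 4.9
tcp_pos: [565.6, -231.6, 78.6]
tool_rot: [0.574, 3.088, 0.0]
contact_force: [-0.9, 1.9, 5.0]
opening: 15.4
```

Gripped at 15.4 mm, which matches the 16 mm bar. Now turn clockwise by 0.645.

Emit:
apply_moves(plan="0 0 0.001 0 0 -0.1 0;0 0 0 0 0 -0.11 0;0 0 0 0 0 -0.11 0;0 0 0 0 0 -0.11 0;0 0 0 0 0 -0.11 0;0 0 0 0 0 -0.105 0;0 0 0 0 0 0 0;0 0 0 0 0 0 0")

```text
clock: 5.9
tcp_pos: [565.6, -231.4, 78.7]
tool_rot: [1.52, 2.749, -0.0]
contact_force: [5.1, -1.4, -7.0]
opening: 15.1
```

Run:
```python
from h import *
import cv2
s=r.state();print(s['tcp_pos'],s['tool_rot'],s['contact_force'],s['wrist_torque'],s['joint_pos'])
p=optics.camera_params('wrist');im=optics.snapshot('wrist')
cv2.imwrite('pics/w2full.png',im[:,:,::-1]); np.save('w2.npy',[p],allow_pickle=True)
t=pix('wrist',np.array((539.,-189,68)),p);print(t)
x,y=np.clip(t-[100,75],0,[360,270]).astype(int);print(x,y)
a=optics.snapshot('scene');b=optics.snapshot('side')
cv2.imwrite('pics/s2.png',a[:,:,::-1])
c=lambda i,x,y,w,h:cv2.resize(i[y:y+h,x:x+w,::-1],(400,300),interpolation=cv2.INTER_CUBIC)
cv2.imwrite('pics/w2.png',np.vstack([np.hstack([c(im,x,y,200,150),c(im,0,0,560,420)]),np.hstack([c(a,145,222,80,60),c(b,212,136,80,60)])]))
```

```text
[ 565.59708544 -231.3978868    78.73439261] [ 1.52011662e+00  2.74932272e+00 -2.01083507e-04] [ 5.09447863 -1.35070646 -6.98136524] [-0.18887533 -1.11578376 -0.01944914] [-0.11735918  0.5290617   0.61759383  1.62468215 -0.33474938  1.09571912
  1.15112521]
[284.77941341 173.95152197]
184 98
```

View pics/w2.png

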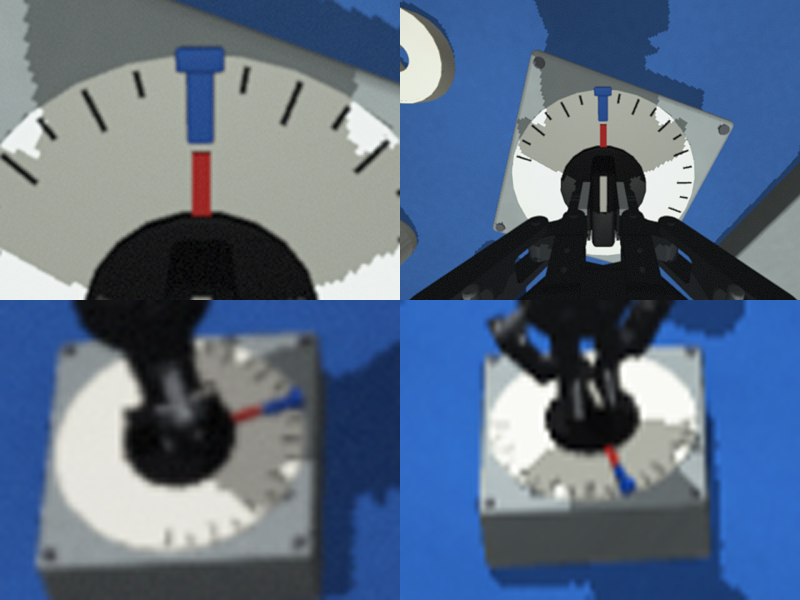

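The pointer (crop x≈201) lines up with the tab (x≈200) in the wrist view, and the scene and side views agree. Release, lift and travel to the handle.

Emit:
apply_moves(plan="0 0 0 0 0 0 0.3;0 0 0 0 0 0 0.6;0 0 0 0 0 0 1;0 0 0 0 0 0 1;0 0 0 0 0 0 1;0 0 0 0 0 0 1;0 0 0.03 0 0 0 1;0 0 0.04 0 0 0 1;0 0 0.04 0 0 0 1;0 0 0.04 0 0 0 1")

```text
clock: 7.3
tcp_pos: [565.2, -231.6, 230.6]
tool_rot: [-1.524, -2.747, -0.0]
contact_force: [0.6, -0.3, 0.0]
opening: 85.2
```

Emit:
apply_moves(plan="0.001 0.049 0 0 0 0 0;0.001 0.049 0 0 0 0 0;0.001 0.049 0 0 0 0 0;0.001 0.049 0 0 0 0 0;0.001 0.049 0 0 0 0 0;0.001 0.049 0 0 0 0 0;0.001 0.049 0 0 0 0 0;0.001 0.049 0 0 0 0 0;0.001 0.049 0 0 0 0 0;0.001 0.049 0 0 0 0 0")

```text
clock: 8.55
tcp_pos: [575.2, 259.9, 229.4]
tool_rot: [1.524, 2.747, 0.0]
contact_force: [1.2, -0.4, -0.3]
opening: -0.3
```

Emit:
apply_moves(plan="0 0 0 0 0 0 0;0 0 0 0 0 0 0;0 0 0 0 0 0 0")

```text
clock: 8.93
tcp_pos: [575.9, 256.4, 229.5]
tool_rot: [1.527, 2.745, -0.0]
contact_force: [-0.3, -1.4, 0.2]
opening: 0.0
```

Run:
```python
from h import *
import cv2
s=r.state();print(s['tcp_pos'],s['tool_rot'],s['contact_force'],s['opening'],s['joint_pos'])
p=optics.camera_params('wrist');im=optics.snapshot('wrist')
cv2.imwrite('pics/w3.png',im[:,:,::-1]); np.save('w3.npy',[p],allow_pickle=True)
print(pix('wrist',np.array((580.5,267.5,119)),p))
a=optics.snapshot('scene');cv2.imwrite('pics/s3.png',a[:,:,::-1])
c=lambda i,x,y,w,h:cv2.resize(i[y:y+h,x:x+w,::-1],(400,300),interpolation=cv2.INTER_CUBIC)
cv2.imwrite('pics/v3.png',np.hstack([cv2.resize(im[:,:,::-1],(400,300)),c(a,145,222,80,60)]))
```

```text
[575.89940601 256.40591472 229.52696839] [ 1.52711348e+00  2.74481265e+00 -4.17783865e-04] [-0.27154192 -1.43888557  0.22218956] 0.010765499761080561 [-0.80948109  0.4205772   0.48158117  1.3740516  -0.19272147  1.39326254
  0.22544478]
[295.56423504 199.23515293]
```

View pics/v3.png

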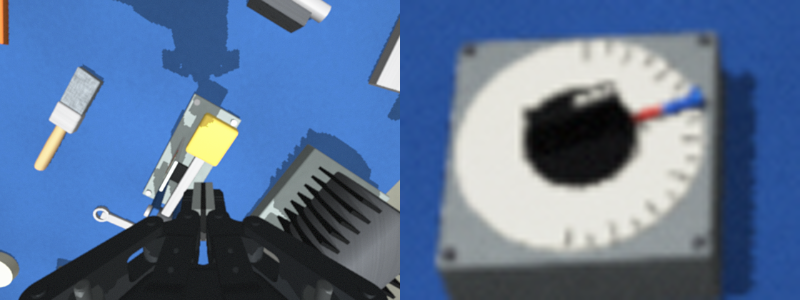

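The dial stayed on its tab after release (right crop). In the wrist view the pad is at about (297,197) against a predicted (296,199), so the two agree. Move over the pad and approach.

Emit:
apply_moves(plan="0.005 0.0115 -0.02 0 0 0 0;0 0 -0.025 0 0 0 0;0 0 -0.025 0 0 0 0;0 0 -0.02 0 0 0 0;0 0 -0.006 0 0 0 0;0 0 0 0 0 0 0;0 0 0 0 0 0 0")

```text
clock: 9.9
tcp_pos: [580.9, 270.1, 134.1]
tool_rot: [1.523, 2.747, 0.002]
contact_force: [0.5, -0.1, 0.2]
opening: -0.2
```

Emit:
apply_moves(plan="0 0 -0.003 0 0 0 0;0 0 -0.003 0 0 0 0;0 0 0 0 0 0 0;0 0 0 0 0 0 0")

```text
clock: 10.4
tcp_pos: [580.4, 269.9, 127.3]
tool_rot: [-1.524, -2.747, -0.0]
contact_force: [-0.9, -0.2, -0.4]
opening: 0.1
```

Emit:
apply_moves(plan="0 -0.0015 -0.003 0 0 0 0;0 0 0 0 0 0 0")

```text
clock: 10.65
tcp_pos: [580.2, 268.0, 124.0]
tool_rot: [-1.524, -2.747, 0.001]
contact_force: [0.4, 0.4, 0.1]
opening: -0.2
```

Emit:
apply_moves(plan="0 0 -0.002 0 0 0 0;0 0 0 0 0 0 0")

```text
clock: 10.9
tcp_pos: [580.5, 268.4, 122.8]
tool_rot: [1.524, 2.747, 0.001]
contact_force: [-2.2, -1.3, 4.2]
opening: 0.1
```

Emit:
apply_moves(plan="0 0 -0.002 0 0 0 0;0 0 0 0 0 0 0")

```text
clock: 11.15
tcp_pos: [580.5, 268.7, 120.8]
tool_rot: [1.523, 2.748, 0.001]
contact_force: [-1.9, -0.2, 4.6]
opening: 0.4
```

Emit:
apply_moves(plan="0 0 -0.002 0 0 0 0;0 0 0 0 0 0 0")

```text
clock: 11.4
tcp_pos: [580.5, 269.1, 118.9]
tool_rot: [-1.523, -2.748, -0.002]
contact_force: [-1.7, 0.6, 6.2]
opening: 0.2
```

Contact came at z≈123, so the target is z≈98.7. Press steadily.

Emit:
apply_moves(plan="0 0 -0.003 0 0 0 0;0 0 -0.003 0 0 0 0;0 0 -0.003 0 0 0 0;0 0 -0.003 0 0 0 0;0 0 -0.003 0 0 0 0;0 0 -0.003 0 0 0 0;0 0 0 0 0 0 0;0 0 0 0 0 0 0")

```text
clock: 12.4
tcp_pos: [580.4, 271.1, 101.6]
tool_rot: [-1.52, -2.748, -0.006]
contact_force: [-3.1, 5.2, 9.1]
opening: -0.0
```

Emit:
apply_moves(plan="0 0 -0.002 0 0 0 0;0 0 0 0 0 0 0;0 0 0 0 0 0 0")

```text
clock: 12.78
tcp_pos: [580.4, 271.2, 99.7]
tool_rot: [-1.52, -2.749, -0.006]
contact_force: [-2.7, 5.0, 8.7]
opening: -0.2
```

Run:
```python
from h import *
import cv2
a=optics.snapshot('scene');b=optics.snapshot('side');w=optics.snapshot('wrist')
c=lambda i,x,y,w,h:cv2.resize(i[y:y+h,x:x+w,::-1],(400,300),interpolation=cv2.INTER_CUBIC)
cv2.imwrite('pics/v4.png',np.vstack([np.hstack([c(a,145,222,80,60),c(a,283,248,80,60)]),np.hstack([c(w,0,0,560,420),c(b,180,220,106,80)])]))
s=r.state();print(s['clock'],s['tcp_pos'],s['contact_force'])
```

```text
12.925 [580.47148052 271.17320649  99.77066442] [-2.09171554  4.56776146  8.39102491]
```

View pics/v4.png

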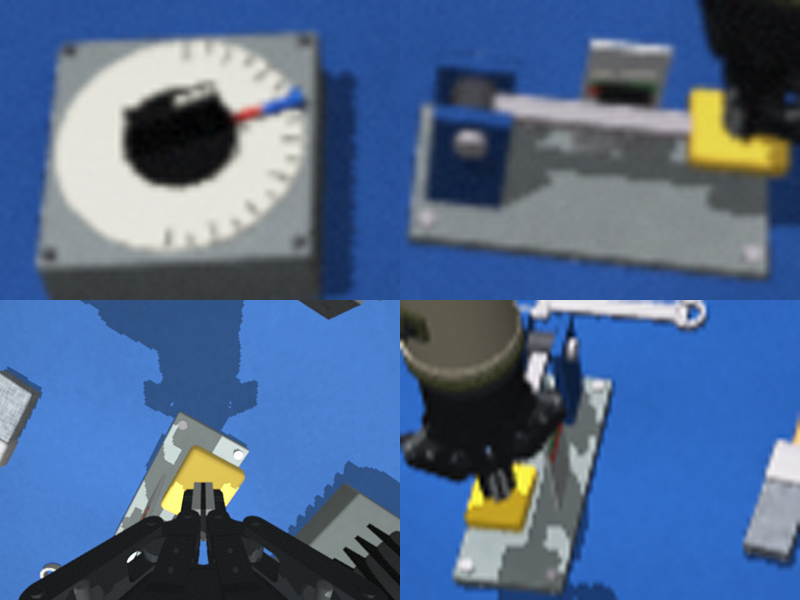

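Pad about 23 mm down with 8.7 N. In the crops the lever is level, the pad's front edge dropped about 24 crop px (about 25 expected), and the dial is still on its tab. Handing in.

```bash
python3 -c "
from bench import r
s=r.state();print(s['clock'],s['tcp_pos'],s['contact_force'],s['opening']);print(r.job_done())"
```

```text
12.925 [580.47148052 271.17320649  99.77066442] [-2.09171554  4.56776146  8.39102491] -0.15419163852147919
the job is handed in; nothing more can be done
None
```

The job is handed in at 12.9 s, with the dial on its blue tab and the yellow handle held down in the green band.

- **Dial:** I gripped the finger bar with the handle still up and turned it about 0.645 rad clockwise. The wrist close-up, and the scene view after release, showed the pointer on the tab. The final scene picture showed it still there.
- **Handle:** I pressed the pad with the shut fingers and was still holding it at hand-in. It was about 23 mm down: contact at z≈123 mm, now 99.8 mm, which puts the joint at about 0.155 rad. The push was 8.4 N, matching the 8 to 9 N expected half-way. The lever looks level in the pictures.
- **Not confirmed:** the black pointer on the gauge bands was too small to read, so the green-band reading rests on depth, force and the level lever. There is also about 5 N of sideways friction force at the fingertips.
- **Other things on the bench:** none of my moves touched them. I did not compare each item's position before and after.

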